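# Hang the bean canister on the dial scale by its wire bail

## Robot

A 6-joint arm with a two-finger parallel gripper is mounted at the origin on a cart in front of the work surface, level with it; the furniture and walls round the work are solid. World frame = base frame: x ahead of the robot, y to its left, z up, the work surface at z = 0. Lengths are in mm, angles in rad, forces in N, time in s.
With the tool pointing down it reaches from about 375 to 975 mm from the base axis. Payload 3.8 kg.
Tool frame: the origin (TCP) lies midway between the tips of the shut fingers; the grasp point (between the pads) lies 19 mm behind it; z points along the fingers, y is the direction in which the jaws open and shut (so a half turn about z gives the same grasp; the last joint's range is limited). The gripper opens to 88 mm and grips with 3 to 60 N. Pads are 18 mm wide; open, the fingers measure 123 mm over their backs; the gripper's body (75 mm by 187 mm) begins 45 mm behind the grasp point.
Start: joints at [1.203, 0.264, 1.604, -0, 1.274, -0.037], TCP at [219.237, 638.399, 238.706] pointing down, gripper open.
Joint ranges: [-2.63, 2.63], [-0.94, 2.18], [0.31, 2.57], [-1.31, 4.45], [0, 2.66], [-2.55, 2.55]. Speed limits (rad/s): [2.57, 2.57, 3.14, 3.14, 3.14, 3.14].

## Interface

Orientations are given as a rotation vector (axis times angle).
In Python, from bench import read_state, get_image, camera_model, hand_in gives the robot as it stands.
- The arm moves only by the shell command python3 -m inch 'ROWS' [FORCE]. ROWS is JSON, a list of rows, each a list of 3 entries, a list of its own where there are three numbers: the shift along the world's x, y, z in cm, then the turn, a rotation vector about the world's x, y, z in rad, then the finger opening in cm, from 0 to 8.81. A call has exactly 8 rows; each row is the pose to reach, as a shift and turn from the pose commanded when the call began; what a row does not reach only later rows make up. A row lasts 1/8 s, in which the tool goes at most 62.5 mm and 10.7 degrees, less where a joint would pass 70% of its speed; a pose out of reach is approached as far as the arm can. A call with a gripper value outside its range is refused whole. The fingers move at their own pace and stop on an object; FORCE is the grip in N (left out, the last holds). Time passes only in rows, so rows that repeat a pose let the fingers close, or fill a call up. It gives the time, the measured TCP pose, the force and the opening at its end, in the units of the state.
- read_state(): the state, without advancing time (a new reading comes with each control period).
- get_image(name): name is "scene" or "top" or "wrist"; returns the picture (400x640x3 uint8, red, green, blue); there is no depth.
- camera_model(name): a dict with "K" (3x3 intrinsics, pixels), "rvec" (rotation vector, rad) and "tvec" (3), from world to camera coordinates, as OpenCV has them. Camera axes: x right, y down, z forward; pixel columns grow to the right and rows downward; lengths in mm; the calibration is good to about 2 mm. A picture is of the moment at which its call begins: read the wrist's pose just before it. camera_model takes no time and is no camera call; for the wrist camera it gives the pose at the moment of the call.
- hand_in(): hands the job in, once; it reports no verdict.
The state is a dict: "time": time; "qpos": joint angles; "dq": joint speeds; "joint_efforts": joint torques, N m; "eef_pos": TCP position; "eef_rot": TCP orientation; "force": force on the tool from outside, world axes, zero at the start; "wrist_torque": the same for the moment, N m; "gripper_width": finger opening in mm.
Only numpy, scipy, OpenCV 4.12 (cv2) and the standard library are available. Lean on these libraries where they do the work, as an engineer would, in place of code of your own. Each camera call takes 0.05 s, during which the arm holds its last target. There are 200 camera calls.

## Task

Weigh the lidded steel canister on the spring dial scale: swing its folded-down wire bail up until it is upright while the canister stays standing on the table, then carry the canister by the bail and hang it in both upturned hooks of the scale's load fork. Ease the weight on gently and let go only when the spring is carrying all of it, neither more nor less, so that the fork neither drops nor springs up when you let go; never push the fork down to the end of its travel. Leave the canister hanging still, clear of everything below, and do not disturb the mugs, the tamper or the shaker.

Things in the scene. Friction and masses are not known exactly. Their poses are not given: they have to be found in the camera images.
- canister: Loose closed steel canister, 83 mm wide; lid 86 mm wide, its top 99 mm up, wooden knob to 112 mm. 0.25 to 0.9 kg with its hidden filling. Origin: centre of its underside, z up; y runs along the bail's hinge line, which is 78 mm above the underside, with the ears at y = +47.5 and -47.5 mm. The bail lies folded to the canister's -x side.
- bail (a joint): Angle of the wire bail about its ears: 0 = upright, growing to 1.55 rad (end stop) = folded level on the canister's -x side. 5 mm steel wire, a rectangular arch with rounded corners: legs 95 mm apart, straight top bar 88 mm above the hinge line. Friction 0.01 N m: let go, it stays near upright but falls back if leaning over about 0.4 rad.
- bail_grip (a point): Middle of the bail's top bar and of the black plastic grip sleeve on it: 12 mm thick, 40 mm long, turning freely on the wire. On each side of the sleeve 17 mm of straight bare wire is left before the corners. Axes turn with the bail: y along the bar, z from the hinge line to the bar.
- scale: Grey dial scale, fixed: foot plate 256 x 150 mm, 15 mm high (from 60 mm before to 196 mm behind the origin), two upright guide rods 150 mm behind the hooks, on top a head with a white dial (116 mm wide, top at 442 mm, front 116 mm behind the hooks). Origin: on the table plumb under the hooks; x from the hooks towards the dial, z up.
- hook_seat (a point): Where the bail bar's middle lies when hung, midway between the two hooks; 278 mm up unloaded, sinks with the fork; axes as the scale's. Fork: two 6 mm steel prongs at y = +30 and -30 mm, open between, reaching 140 mm from the carriage towards -x. Each has a flat 12 mm seat, a lip in front (ends 15 to 18 mm towards -x) and a rise behind, both 15 mm above this point; behind that it runs level.
- scale_arm (a joint): How far the load fork has sunk (m): 0 = unloaded, end of travel 0.092. Spring 120 N/m, lightly damped, 0.1 N preload; the dial's pointer shows it. The weight to be hung is not known beforehand: 2.7 to 8.9 N with the bail, so the fork comes to rest 0.02 to 0.075 m down.
- mug_a: blue cup 63 mm wide, 53 mm high, handle to one side; origin at the underside. Leave alone.
- mug_b: the same kind of blue cup. Leave alone.
- tamper: coffee tamper with a wooden handle, 58 mm wide, 94 mm high; origin at the underside. Leave alone.
- shaker: steel powder shaker with a plastic lid, 61 mm wide, 82 mm high; origin at the underside. Leave alone.

How it is judged:
By the outcome, as a careful person would: the job done as asked, in the order asked, and still so for the second after the job is handed in, with the robot touching nothing.
It also fails if it takes over 72 s, if anything falls off the work surface, if the arm or the gripper's body presses on something with over 40 N, if the wrist force passes 120 N, or if a joint passes its speed limit or range.

## Working session

There is one attempt and no reset: what is moved stays moved. The work goes in short steps, Python scripts to look and compute and a shell command to move; the robot and the scene stay as the last step left them, time stands still between calls to the robot, and variables do not carry over. Pictures are saved under pics/ and viewed, about 8 in all and at most 12, crops included, and the job is handed in when it is done.

```bash
mkdir -p pics; ls; cat > h.py <<'E'
import numpy as np, cv2
from bench import read_state,get_image,camera_model
def ray(cm,u,v):
    K=np.array(cm["K"],float);R=cv2.Rodrigues(np.array(cm["rvec"],float))[0];t=np.array(cm["tvec"],float)
    return -R.T@t, R.T@np.linalg.inv(K)@np.array([u,v,1.])
def onz(cm,u,v,z):
    c,d=ray(cm,u,v);return c+d*(z-c[2])/d[2]
def tri(a,pa,b,pb):
    c1,d1=ray(a,*pa);c2,d2=ray(b,*pb)
    s=np.linalg.lstsq(np.c_[d1,-d2],c2-c1,rcond=None)[0]
    p,q=c1+s[0]*d1,c2+s[1]*d2
    return (p+q)/2,np.linalg.norm(p-q)
def proj(cm,p):
    return cv2.projectPoints(np.array(p,float).reshape(-1,1,3),np.array(cm["rvec"],float),np.array(cm["tvec"],float),np.array(cm["K"],float),None)[0].reshape(-1,2)
def save(n,im,s=1):
    cv2.imwrite(f"pics/{n}.png",cv2.resize(im[...,::-1],None,fx=s,fy=s,interpolation=cv2.INTER_CUBIC))
E
python3 - <<'E'
from h import *
a=get_image("scene");b=get_image("top")
np.save("s.npy",a);np.save("t.npy",b)
save("s0",a,1.25);save("t0",b,1.25)
for n in("scene","top"):
    c=camera_model(n);print(n,np.array(c["K"]).round(1).tolist(),ray(c,320,200)[0].round())
s=read_state();print(s)
E
```

```text
pics
scene [[456.6, 0.0, 317.0], [0.0, 456.6, 200.7], [0.0, 0.0, 1.0]] [-290. -476.  621.]
top [[388.3, 0.0, 324.0], [0.0, 388.3, 203.8], [0.0, 0.0, 1.0]] [ 391.  -22. 1051.]
{'time': 0.1, 'qpos': array([ 1.20308503e+00,  2.64698591e-01,  1.60520680e+00,  4.41893179e-06,
        1.27369693e+00, -3.69298919e-02]), 'dq': array([-0.00069573, -0.00264154, -0.00195484,  0.0013971 ,  0.00109869,
        0.0015361 ]), 'joint_efforts': array([ 9.51566144e-04, -5.03613424e+01, -3.58072650e+01,  7.32914940e-02,
        2.33462040e-02, -3.31689364e-05]), 'eef_pos': array([219.02171488, 637.81484716, 237.51504936]), 'eef_rot': array([-5.17159227e-01, -3.09831858e+00,  3.09065225e-03]), 'force': array([ 0.04284348, -1.20737802, -0.33922057]), 'wrist_torque': array([0.01958935, 0.0096447 , 0.008121  ]), 'gripper_width': 88.26123662233341}
```

View pics/s0.png

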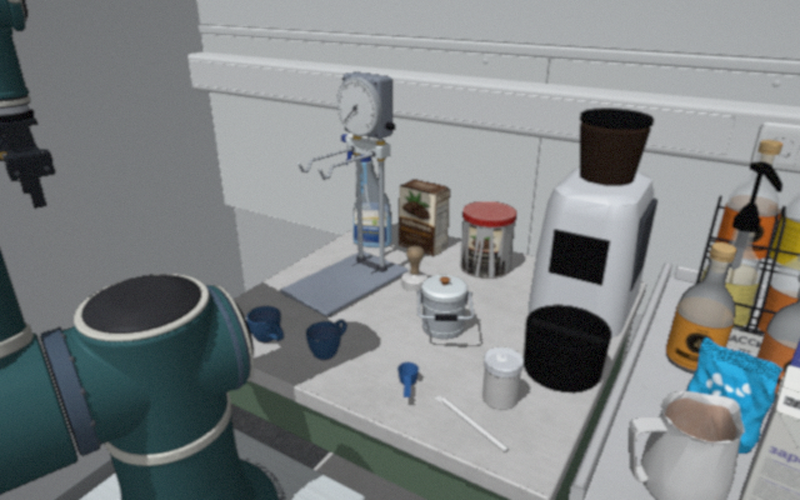

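View pics/t0.png

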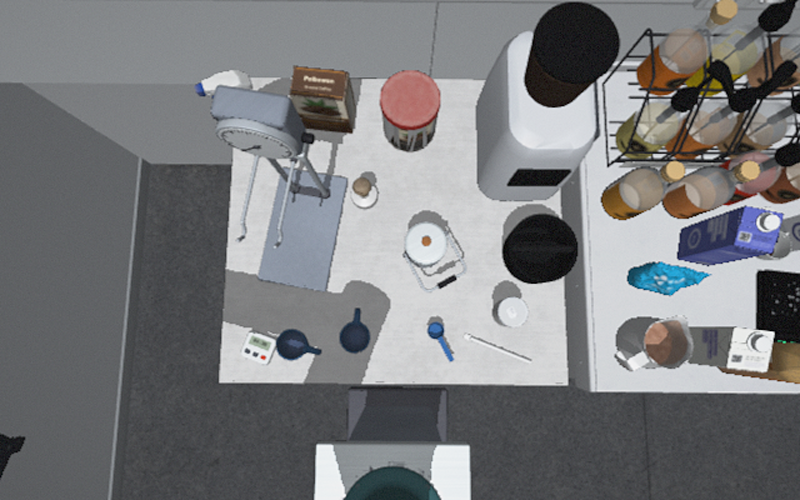

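The scene view shows the canister at (444,305)/1.25, its bail folded toward the robot with the black sleeve at (446,317). The hooks are at (304,168) and (323,176). In the top view the knob is at (426,241), the sleeve at (446,283), and the hook ends at about (241,238) and (279,242).

```bash
python3 - <<'E'
from h import *
a=np.load("s.npy");b=np.load("t.npy")
S=camera_model("scene");T=camera_model("top")
def blob(im,box,lo,hi,hsv=True):
    x0,y0,x1,y1=box;c=cv2.cvtColor(im[y0:y1,x0:x1],cv2.COLOR_RGB2HSV)
    m=cv2.inRange(c,np.array(lo),np.array(hi));n,l,st,ce=cv2.connectedComponentsWithStats(m)
    i=1+np.argmax(st[1:,4]);return ce[i]+[x0,y0],st[i,4]
gt=blob(b,(340,210,375,240),(0,0,0),(180,255,70));gs=blob(a,(335,240,380,265),(0,0,0),(180,255,70))
kt=blob(b,(325,175,355,205),(3,90,60),(22,255,255));ks=blob(a,(340,215,370,235),(3,90,60),(22,255,255))
print(gt,gs,kt,ks)
print("grip",tri(T,gt[0],S,gs[0]),onz(T,*gt[0],80));print("knob",tri(T,kt[0],S,ks[0]),onz(T,*kt[0],108))
for u,v in((347,180),(328,290),(259,276)):print("plate",onz(T,u/1.25,v/1.25,15).round(1))
for t,s in(((241,238),(304,168)),((279,242),(323,176))):print("hook",tri(T,np.array(t)/1.25,S,np.array(s)/1.25))
for n,p in dict(muga=(293,345),mugb=(355,335),tamper=(364,188),shaker=(512,311)).items():print(n,onz(T,p[0]/1.25,p[1]/1.25,60).round())
A=cv2.resize(a[110:210,225:325],(400,400),interpolation=cv2.INTER_CUBIC)
B=cv2.resize(b[100:200,175:275],(400,400),interpolation=cv2.INTER_CUBIC)
save("hk",np.hstack([A,B]))
E
```

```text
(array([357.39215686, 224.78431373]), np.int32(51)) (array([356.91666667, 253.75      ]), np.int32(72)) (array([340.64102564, 192.35897436]), np.int32(39)) (array([355.6 , 223.96]), np.int32(25))
grip (array([ 480.87699433, -107.52976781,   80.68259133]), np.float64(0.397117156368076)) [ 481.0415741  -107.76314714   80.        ]
knob (array([558.30585944, -64.03355613, 106.4357226 ]), np.float64(1.2844149737373771)) [558.36016905 -64.51774844 108.        ]
plate [709.3 105.1  15. ]
plate [466.3 140.   15. ]
plate [495.4 288.5  15. ]
hook (array([530.69121538, 239.30167327, 281.35761597]), np.float64(3.548422194831668))
hook (array([523.16861627, 182.19275506, 276.75097443]), np.float64(3.891108340441701))
muga [352. 200.  60.]
mugb [373.  76.  60.]
tamper [678.  63.  60.]
shaker [ 423. -242.   60.]
```

View pics/hk.png

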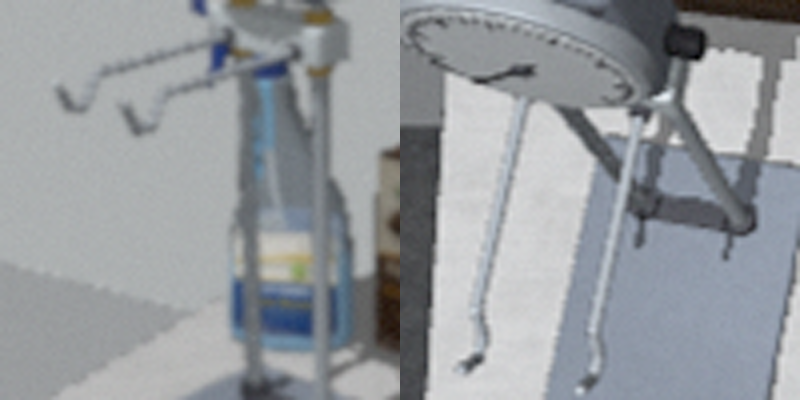

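Checks: grip–knob is 88.6 mm horizontally at z≈80, and the plate is 151 mm wide, so both match the given sizes. The canister's x axis has a yaw of about 29°, the scale's about -9.5°, and the seat is near (541,206). Moving toward the grip now.

```bash
python3 -m inch '[[[1.6,-4.6,0],[0,0,-0.05],3.4],[[3.2,-9.2,0],[0,0,-0.1],3.4],[[4.9,-13.9,0],[0,0,-0.15],3.4],[[6.5,-18.6,0],[0,0,-0.2],3.4],[[8.1,-23.3,0],[0,0,-0.25],3.4],[[9.8,-28,0],[0,0,-0.3],3.4],[[11.4,-32.6,0],[0,0,-0.35],3.4],[[13,-37.3,0],[0,0,-0.4],3.4]]' 10
python3 -m inch '[[[1.6,-4.6,0],[0,0,-0.05],3.4],[[3.2,-9.2,0],[0,0,-0.1],3.4],[[4.9,-13.9,0],[0,0,-0.15],3.4],[[6.5,-18.6,0],[0,0,-0.2],3.4],[[8.1,-23.3,-1],[0,0,-0.25],3.4],[[9.8,-28,-2.5],[0,0,-0.3],3.4],[[11.4,-32.6,-4],[0,0,-0.33],3.4],[[13.2,-37.3,-5.0],[0,0,-0.33],3.4]]'
python3 - <<'E'
from h import *
cm=camera_model("wrist");w=get_image("wrist");save("w1",w)
s=read_state();print(s["eef_pos"],s["eef_rot"],s["force"],s["gripper_width"])
print(ray(cm,320,200),proj(cm,[481,-107.7,80]),proj(cm,[558.3,-64,112]))
S=camera_model("scene");T=camera_model("top")
for (t,q,z,n) in(((463,370),(62,88),293,"tipL"),((583,388),(128,105),293,"tipR"),((477,350),(75,105),278,"seatL"),((597,368),(140,127),278,"seatR")):
    pt=((t[0]-400)/4+175,t[1]/4+100);ps=(q[0]/4+225,q[1]/4+110)
    p,e=tri(T,pt,S,ps);print(n,p.round(1),round(e,1),onz(T,*pt,z).round(1),onz(S,*ps,z).round(1))
E
```

```text
time: 1.1
eef_pos: [349.2, 263.8, 238.4]
eef_rot: [-1.124, -2.933, 0.0]
force: [0.2, -0.3, 0.1]
gripper_width: 34.0
time: 2.1
eef_pos: [480.8, -109.1, 187.6]
eef_rot: [-1.589, -2.708, 0.0]
force: [1.1, 0.8, -0.5]
gripper_width: 33.8
[ 482.41090643 -113.8074577   186.7045487 ] [ 1.59088362  2.70736876 -0.00528632] [ 2.0739553  -4.06076709 -0.65396526] 34.0644519084755
(array([449.90868752, -50.75171045, 332.34785489]), array([ 0.13839861, -0.21907889, -0.96596932])) [[314.50508475 196.63028245]] [[444.05043742 207.53203538]]
tipL [524.7 241.2 288.6] 2.2 [523.3 240.6 293. ] [514.2 230.6 293. ]
tipR [515.1 181.6 290.4] 0.1 [514.6 180.9 293. ] [508.9 176.4 293. ]
seatL [536.8 240.7 274.5] 0.4 [536.2 239.3 278. ] [528.5 233.7 278. ]
seatR [527.1 180.9 273.5] 3.6 [527.4 178.3 278. ] [515.9 174.2 278. ]
```

View pics/w1.png

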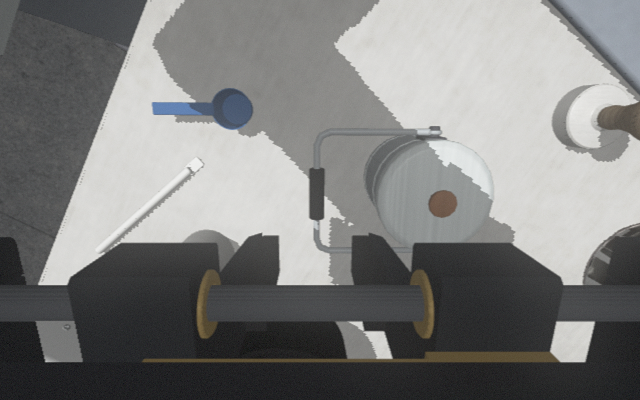

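The wrist view shows the sleeve at (316,194) and the knob at (443,204), each within 3 px of prediction. I'll take centroids for a finer grip position and bail direction.

```bash
python3 - <<'E'
from h import *
cm=camera_model("wrist");w=get_image("wrist");s=read_state()
c=cv2.cvtColor(w,cv2.COLOR_RGB2HSV)
def b(m,box):
    x0,y0,x1,y1=box;n,l,st,ce=cv2.connectedComponentsWithStats(m[y0:y1,x0:x1]);i=1+np.argmax(st[1:,4])
    ys,xs=np.where(l==i);return ce[i]+[x0,y0],st[i],cv2.fitLine(np.c_[xs,ys].astype(np.float32),2,0,.01,.01).ravel()
g,st,l=b(cv2.inRange(c,(0,0,0),(180,255,75)),(295,155,340,230))
k,sk,_=b(cv2.inRange(c,(3,90,40),(22,255,255)),(420,180,465,225))
G=onz(cm,*g,80);Kn=onz(cm,*k,111)
p=onz(cm,*(g+l[:2]*20),80)-G;d=G-Kn
print(g,st,k,G.round(1),Kn.round(1),"len",np.hypot(*d[:2]),"yawx",np.degrees(np.arctan2(-d[1],-d[0])),"bar",np.degrees(np.arctan2(p[1],p[0])))
R=cv2.Rodrigues(s["eef_rot"])[0];print(s["eef_pos"],"tool y yaw",np.degrees(np.arctan2(R[1,1],R[0,1])),R[:,2])
E
```

```text
Traceback (most recent call last):
ValueError: attempt to get argmax of an empty sequence
```

```bash
cat > wr.py <<'E'
from h import *
cm=camera_model("wrist");w=get_image("wrist");s=read_state()
c=cv2.cvtColor(w,cv2.COLOR_RGB2HSV)
def b(m,box):
    x0,y0,x1,y1=box;n,l,st,ce=cv2.connectedComponentsWithStats(m[y0:y1,x0:x1]);i=1+np.argmax(st[1:,4])
    ys,xs=np.where(l==i);return ce[i]+[x0,y0],st[i],cv2.fitLine(np.c_[xs,ys].astype(np.float32),2,0,.01,.01).ravel()
g,st,l=b(cv2.inRange(c,(0,0,0),(180,255,90)),(285,140,350,232))
k,sk,_=b(cv2.inRange(c,(0,70,40),(25,255,255)),(410,170,475,235))
G=onz(cm,*g,80);Kn=onz(cm,*k,111)
p=onz(cm,*(g+l[:2]*20),80)-G;d=G-Kn
print(g,st,k,sk,G.round(1),Kn.round(1),"len",np.hypot(*d[:2]),"yawx",np.degrees(np.arctan2(-d[1],-d[0])),"bar",np.degrees(np.arctan2(p[1],p[0])))
R=cv2.Rodrigues(s["eef_rot"])[0];print(s["eef_pos"],"tool y yaw",np.degrees(np.arctan2(R[1,1],R[0,1])),R[:,2])
E
python3 wr.py
```

```text
[317.21985816 190.04539007] [ 25  25  15  53 705] [444.14711359 200.52513966] [ 21  18  27  26 537] [ 480.7 -104.2   80. ] [556.4 -62.3 111. ] len 86.4782986007355 yawx 28.963934417153283 bar 118.67934994411253
[ 480.80870424 -109.24902044  187.50770967] tool y yaw 29.00858665613176 [-2.39420505e-03  6.04559114e-04 -9.99996951e-01]
```

```bash
python3 -m inch '[[[0,0.05,-2],[0,0,0],3.4],[[0,0.1,-4],[0,0,0],3.4],[[0,0.2,-6],[0,0,0],3.4],[[0,0.2,-8],[0,0,0],3.4],[[0,0.2,-9.5],[0,0,0],3.4],[[0,0.2,-11],[0,0,0],3.4],[[0,0.2,-12],[0,0,0],3.4],[[0,0.2,-12.1],[0,0,0],3.4]]'
python3 -m inch '[[[0,0,0],[0,0,0],2.5],[[0,0,0],[0,0,0],1.6],[[0,0,0],[0,0,0],1.4],[[0,0,0],[0,0,0],1],[[0,0,0],[0,0,0],1],[[0,0,0],[0,0,0],1],[[0,0,0],[0,0,0],1],[[0,0,0],[0,0,0],1]]' 8
python3 - <<'E'
from h import *
s=get_image("scene");save("s1",cv2.resize(s[180:300,280:440],None,fx=4,fy=4,interpolation=cv2.INTER_CUBIC));print(read_state()["force"])
E
```

```text
time: 3.25
eef_pos: [480.7, -105.4, 66.9]
eef_rot: [-1.588, -2.709, 0.001]
force: [-0.3, 0.0, -0.3]
gripper_width: 33.8
time: 4.25
eef_pos: [480.5, -105.8, 67.5]
eef_rot: [-1.588, -2.709, 0.001]
force: [-4.2, -2.8, 0.6]
gripper_width: 11.6
[-4.35350285 -2.52532972  1.2413709 ]
```

View pics/s1.png

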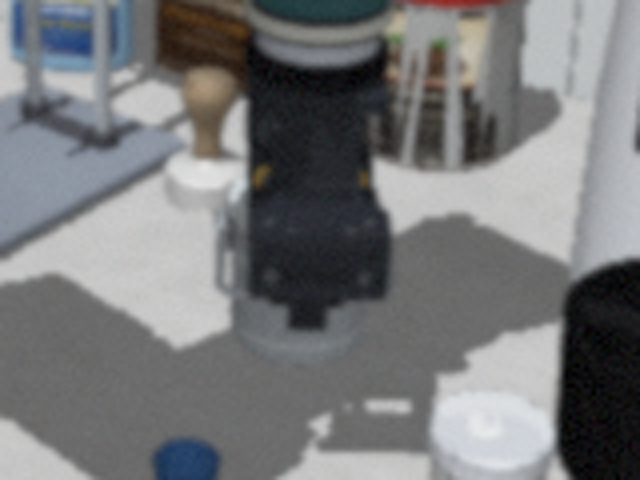

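The picture shows the gripper on the sleeve in front of the canister, which is still standing, with the body clear of the knob. The 11.6 mm opening confirms the sleeve is held. I'll swing the bail up along its arc with the tool kept vertical, since the sleeve turns on the wire.

```bash
python3 -m inch '[[[-0.06,-0.03,0.55],[0,0,0],1],[[-0.01,0,1.09],[0,0,0],1],[[0.08,0.04,1.63],[0,0,0],1],[[0.19,0.11,2.17],[0,0,0],1],[[0.33,0.18,2.69],[0,0,0],1],[[0.51,0.28,3.21],[0,0,0],1],[[0.7,0.39,3.71],[0,0,0],1],[[0.93,0.51,4.19],[0,0,0],1]]'
```

```text
time: 5.3
eef_pos: [491.0, -100.3, 110.0]
eef_rot: [1.589, 2.71, 0.001]
force: [-0.7, 2.6, -1.4]
gripper_width: 11.8
```

```bash
python3 -m inch '[[[0.26,0.15,0.49],[0,0,0],1],[[0.55,0.31,0.96],[0,0,0],1],[[0.87,0.48,1.4],[0,0,0],1],[[1.21,0.67,1.82],[0,0,0],1],[[1.57,0.87,2.21],[0,0,0],1],[[1.96,1.09,2.58],[0,0,0],1],[[2.36,1.31,2.91],[0,0,0],1],[[2.79,1.55,3.22],[0,0,0],1]]'
```

```text
time: 6.3
eef_pos: [518.6, -84.9, 141.8]
eef_rot: [-1.589, -2.71, 0.0]
force: [2.1, 0.2, -3.2]
gripper_width: 11.5
```

```bash
python3 -m inch '[[[0.43,0.24,0.24],[0,0,0],1],[[0.89,0.49,0.44],[0,0,0],1],[[1.36,0.75,0.63],[0,0,0],1],[[1.84,1.02,0.79],[0,0,0],1],[[2.32,1.28,0.92],[0,0,0],1],[[2.84,1.58,1.01],[0,0,0],1],[[3.35,1.86,1.07],[0,0,0],1],[[3.87,2.14,1.1],[0,0,0],1]]'
python3 - <<'E'
from h import *
s=get_image("scene");t=get_image("top");w=get_image("wrist");
A=cv2.resize(s[150:290,290:430],(400,400),interpolation=cv2.INTER_CUBIC)
save("b1",np.hstack([A,cv2.resize(w,(400,250)).repeat(1,0) if 0 else cv2.copyMakeBorder(cv2.resize(w,(400,250)),75,75,0,0,0)]))
for i in range(4):
    get_image("top");q=read_state();print(q["force"].round(2),q["eef_pos"].round(1))
E
```

```text
time: 7.3
eef_pos: [558.0, -63.4, 153.4]
eef_rot: [1.589, 2.709, 0.001]
force: [-0.7, 0.4, 4.3]
gripper_width: 11.6
[0.18 0.35 5.32] [557.9 -63.5 153.3]
[0.85 0.02 6.49] [557.8 -63.5 153.4]
[-0.93  0.59  6.27] [557.7 -63.5 153.3]
[-0.3  1.   5.5] [557.7 -63.6 153.3]
```

View pics/b1.png

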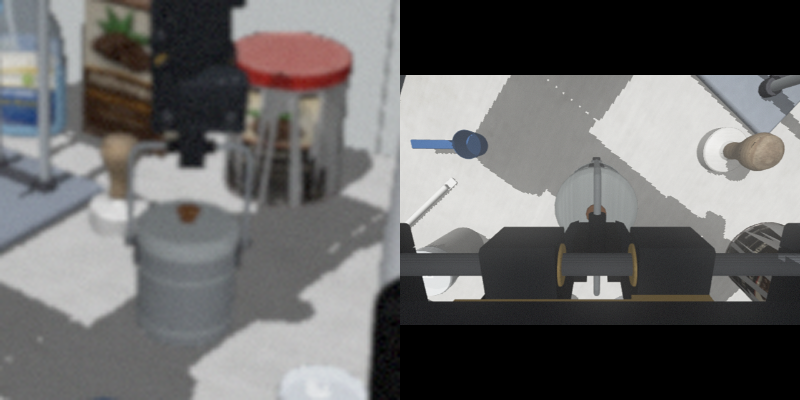

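The bail is upright and the canister is standing, with the bar along the wrist-image column at x≈597. The hand presses down about 6 N. I'll firm up the grip and lift gently.

```bash
python3 -m inch '[[[0,0,0.1],[0,0,0],1],[[0,0,0.1],[0,0,0],1],[[0,0,0.1],[0,0,0],1],[[0,0,0.1],[0,0,0],1],[[0,0,0.3],[0,0,0],1],[[0,0,0.6],[0,0,0],1],[[0,0,1.0],[0,0,0],1],[[0,0,1.5],[0,0,0],1]]' 30
python3 -m inch '[[[0,0,1],[0,0,0],1],[[0,0,2.2],[0,0,0],1],[[0,0,3.4],[0,0,0],1],[[0,0,4.6],[0,0,0],1],[[0,0,5.8],[0,0,0],1],[[0,0,7],[0,0,0],1],[[0,0,8.2],[0,0,0],1],[[0,0,9.4],[0,0,0],1]]'
python3 -m inch '[[[0,0,1.2],[0,0,0],1],[[0,0,2.4],[0,0,0],1],[[0,0,3.6],[0,0,0],1],[[0,0,4.6],[0,0,0],1],[[0,0,5.3],[0,0,0],1],[[0,0,5.6],[0,0,0],1],[[0,0,5.6],[0,0,0],1],[[0,0,5.6],[0,0,0],1]]'
python3 - <<'E'
from h import *
F=[]
for i in range(8):
    w=get_image("wrist" if i==7 else "top");q=read_state();F.append(q["force"])
print(np.mean(F,0),np.std(F,0),q["eef_pos"])
E
```

```text
time: 8.65
eef_pos: [556.5, -63.5, 167.2]
eef_rot: [-1.588, -2.709, 0.001]
force: [-0.8, -0.1, -7.7]
gripper_width: 10.7
time: 9.65
eef_pos: [557.1, -63.6, 262.6]
eef_rot: [-1.589, -2.71, -0.0]
force: [0.2, -0.4, -9.0]
gripper_width: 11.0
time: 10.65
eef_pos: [556.9, -63.5, 317.2]
eef_rot: [-1.589, -2.709, 0.001]
force: [-0.0, 0.1, -9.2]
gripper_width: 11.0
[-0.18836503  0.1913002  -8.63569718] [0.49793876 0.42839697 0.44279231] [557.14306163 -63.59825501 317.73539034]
```

The weight is about 8.6 N, so I expect about 71 mm of sink. Carrying it to a point about 100 mm in front of the hooks.

```bash
python3 -m inch '[[[-0.24,0.58,0],[0,0,-0.013],1],[[-0.71,1.73,0],[0,0,-0.04],1],[[-1.43,3.46,0],[0,0,-0.08],1],[[-2.26,5.47,0],[0,0,-0.127],1],[[-3.09,7.49,0],[0,0,-0.174],1],[[-4.05,9.79,0],[0,0,-0.227],1],[[-5,12.1,0],[0,0,-0.28],1],[[-5.95,14.4,0],[0,0,-0.334],1]]'
python3 -m inch '[[[-0.95,2.3,0],[0,0,-0.053],1],[[-1.9,4.61,0],[0,0,-0.107],1],[[-2.86,6.91,0],[0,0,-0.16],1],[[-3.69,8.93,0],[0,0,-0.207],1],[[-4.52,10.94,0],[0,0,-0.254],1],[[-5.24,12.67,0],[0,0,-0.294],1],[[-5.71,13.82,0],[0,0,-0.321],1],[[-5.95,14.4,0],[0,0,-0.334],1]]'
python3 -m inch '[[[0,0,0],[0,0,0],1],[[0,0,0],[0,0,0],1],[[0,0,0],[0,0,0],1],[[0,0,0],[0,0,0],1],[[0,0,0],[0,0,0],1],[[0,0,0],[0,0,0],1],[[0,0,0],[0,0,0],1],[[0,0,0],[0,0,0],1]]'
python3 - <<'E'
from h import *
cm=camera_model("wrist");w=get_image("wrist");save("w2",w);q=read_state();print(q["eef_pos"],q["eef_rot"])
import pickle;pickle.dump((cm,w,q),open("w2.pkl","wb"))
p=np.array([[521,241.5,293],[511,182,293],[542,238,278],[532,179,278],q["eef_pos"]+[0,0,12]]);print(proj(cm,p).round(), ray(cm,320,200))
E
```

```text
time: 12.05
eef_pos: [497.0, 81.5, 318.0]
eef_rot: [-2.02, -2.406, -0.001]
force: [-0.3, -0.1, -8.7]
gripper_width: 11.0
time: 13.05
eef_pos: [437.5, 225.2, 318.0]
eef_rot: [-2.389, -2.039, -0.0]
force: [-0.0, 0.2, -7.8]
gripper_width: 10.7
time: 14.05
eef_pos: [438.2, 224.4, 317.8]
eef_rot: [2.39, 2.039, -0.0]
force: [0.8, 1.2, -8.1]
gripper_width: 10.6
[438.2102812  224.43215965 317.83719326] [2.38966204e+00 2.03918781e+00 3.13562831e-04]
[[467. 184.]
 [454. 288.]
 [493. 178.]
 [479. 275.]
 [314. 269.]] (array([449.17812892, 290.2559426 , 462.48713034]), array([-0.02607606, -0.2589574 , -0.96566432]))
```

View pics/w2.png

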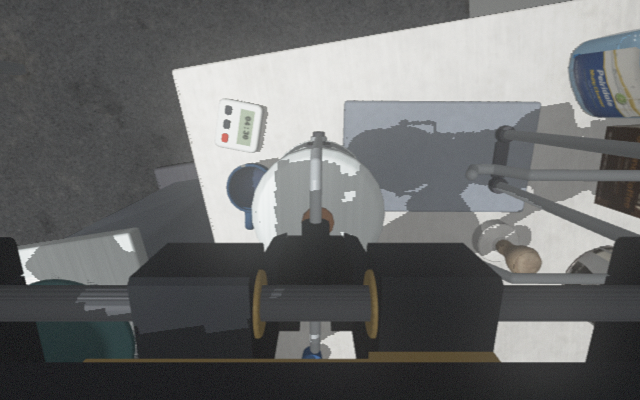

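This wrist view shows the canister hanging from the bar (column 317). The left prong runs from its tip at (470,173) rightward, and the right prong appears at about (495–640, 278). A crop will give more exact pixels.

```bash
python3 - <<'E'
from h import *
import pickle;cm,w,q=pickle.load(open("w2.pkl","rb"))
save("w2c",w[150:300,440:640],4)
E
```

```text
(no output)
```

View pics/w2c.png

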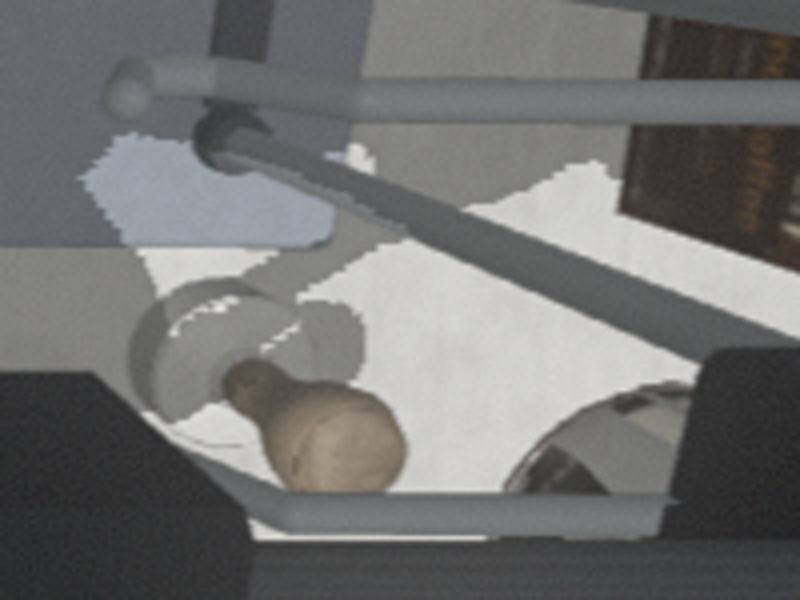

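```bash
python3 - <<'E'
from h import *
import pickle;cm,w,q=pickle.load(open("w2.pkl","rb"))
P=lambda u,v,z:onz(cm,440+u/4,150+v/4,z)[:2]
l1,l2,r1,r2=P(390,100,290),P(780,101,290),P(300,513,290),P(660,517,290)
R=cv2.Rodrigues(q["eef_rot"])[0];print("tool y yaw",np.arctan2(*R[1::-1,1]))
dl=l2-l1;dr=r2-r1;print(l1,l2,r1,r2,"yaws",np.arctan2(dl[1],dl[0]),np.arctan2(dr[1],dr[0]))
for yaw in(-.14,-.155,-.17):
    ex=np.array([np.cos(yaw),np.sin(yaw)]);ey=np.array([-ex[1],ex[0]])
    a=(l1+l2)/2@ey;b=(r1+r2)/2@ey;t=q["eef_pos"][:2]@ey
    print(yaw,"sep",a-b,"mid",(a+b)/2,"tcp",t,"tip x",P(127,95,290)@ex,"seat ends",P(145,76,272.5)@ex,P(212,78,272.5)@ex,"rise top",P(365,99,290)@ex,"tcp x",q["eef_pos"][:2]@ex)
# bail bar lateral centre: far leg/corner vs tcp
print("bar far outer end on z=tcp+12 :",proj(cm,[list(q["eef_pos"]+R[:,0]*s*d+[0,0,13]) for s in(1,-1) for d in(20,37,47.5)]).round(1).tolist())
save("w2d",w[120:380,270:370],2.3)
E
```

```text
tool y yaw -0.15793960635569876
[558.93674677 239.38077096] [609.3076545  231.17565811] [546.87335941 180.94464386] [597.43981882 172.2040828 ] yaws -0.16147563211900284 -0.17116164736526554
-0.14 sep 59.79921119729045 mid 284.586877199978 tcp 283.3855420602331 tip x 485.61204061854966 seat ends 496.1652443368443 505.80282645074146 rise top 516.7761143753133 tcp x 402.60486756171576
-0.155 sep 59.84733418071232 mid 292.71076513867416 tcp 289.39250833524864 tip x 480.81236653895036 seat ends 491.37493755241934 501.0185130039678 rise top 511.98971616414576 tcp x 398.308951635024
-0.17 sep 59.881991766422516 mid 300.76879439007837 tcp 295.3343625167543 tip x 475.90451170529184 seat ends 486.4740734800175 496.12147250542426 rise top 507.0881224267815 tcp x 393.92341787456763
bar far outer end on z=tcp+12 : [[313.9, 226.3], [313.8, 186.4], [313.7, 160.4], [314.0, 311.0], [314.1, 343.7], [314.1, 362.9]]
```

View pics/w2d.png

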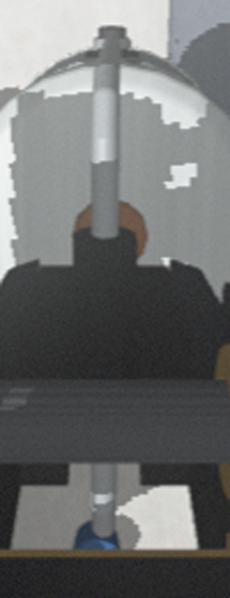

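Prong separation measures 59.8 mm (should be 60) and the scale yaw is -0.165. The bar must go about 97.5 mm forward and +3.5 mm sideways. The crop shows the bar centred in the jaws (column 315, sleeve end at row 223). I'll drop 12 mm for lid clearance, then go forward over the seats.

```bash
python3 -m inch '[[[0.02,0.12,-0.4],[0,0,-0.007],1],[[0.04,0.24,-0.8],[0,0,-0.007],1],[[0.06,0.35,-1.2],[0,0,-0.007],1],[[0.26,0.32,-1.2],[0,0,-0.007],1],[[0.65,0.25,-1.2],[0,0,-0.007],1],[[1.25,0.15,-1.2],[0,0,-0.007],1],[[2.03,0.02,-1.2],[0,0,-0.007],1],[[2.82,-0.11,-1.2],[0,0,-0.007],1]]'
python3 -m inch '[[[0.89,-0.15,0],[0,0,0],1],[[1.87,-0.31,0],[0,0,0],1],[[2.86,-0.48,0],[0,0,0],1],[[3.85,-0.64,0],[0,0,0],1],[[4.83,-0.8,0],[0,0,0],1],[[5.72,-0.95,0],[0,0,0],1],[[6.41,-1.07,0],[0,0,0],1],[[6.86,-1.14,0],[0,0,0],1]]'
python3 -m inch '[[[0,0,0],[0,0,0],1],[[0,0,0],[0,0,0],1],[[0,0,0],[0,0,0],1],[[0,0,0],[0,0,0],1],[[0,0,0],[0,0,0],1],[[0,0,0],[0,0,0],1],[[0,0,0],[0,0,0],1],[[0,0,0],[0,0,0],1]]'
python3 - <<'E'
from h import *
s=get_image("scene");w=get_image("wrist")
F=[]
for i in range(6):
    get_image("top");q=read_state();F.append(q["force"])
print(np.mean(F,0),q["eef_pos"],q["eef_rot"])
A=cv2.resize(s[90:210,210:330],(400,400),interpolation=cv2.INTER_CUBIC)
B=cv2.resize(w[120:320,240:440],(400,400),interpolation=cv2.INTER_CUBIC)
save("over",np.hstack([A,B]))
E
```

```text
time: 15.1
eef_pos: [467.1, 223.2, 305.9]
eef_rot: [2.397, 2.031, 0.0]
force: [0.1, 0.1, -9.1]
gripper_width: 10.9
time: 16.1
eef_pos: [535.3, 211.8, 305.7]
eef_rot: [-2.397, -2.031, 0.0]
force: [-0.2, -0.2, -8.2]
gripper_width: 11.1
time: 17.1
eef_pos: [535.0, 211.9, 305.8]
eef_rot: [2.397, 2.031, 0.0]
force: [0.8, 0.7, -8.8]
gripper_width: 11.0
[-0.5082999  -0.10755276 -8.71056801] [534.88599514 211.91897395 305.7779289 ] [-2.39684981e+00 -2.03084505e+00  1.62217289e-04]
```

View pics/over.png

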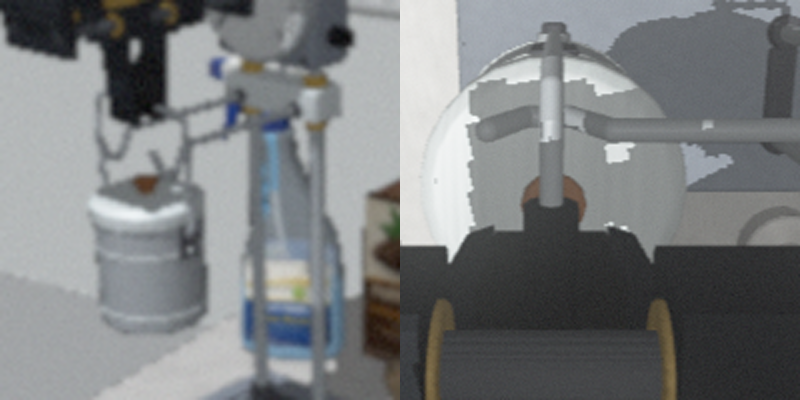

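The bar is above both prongs, between the left prong's lip (crop 488,127) and its rise (605,127). One numeric check of the offset before lowering.

```bash
python3 - <<'E'
from h import *
cm=camera_model("wrist");q=read_state()
yaw=-.165;ex=np.array([np.cos(yaw),np.sin(yaw)]);ey=np.array([-ex[1],ex[0]])
P=lambda u,v,z:onz(cm,240+(u-400)/2,120+v/2,z)[:2]
for n,a in dict(tip=(488,127,290),risetop=(605,127,290),bar=(552,130,318.5),level=(700,130,290),sleeve_end=(551,205,319)).items():
    p=P(*a)-q["eef_pos"][:2];print(n,p@ex,p@ey)
E
```

```text
tip -14.664131324767563 31.9753888140496
risetop 13.984394505094432 31.95048343359485
bar 0.9237222142098556 37.52497461314265
level 37.2877026735619 31.178460846950944
sleeve_end 0.7139648835724504 21.755192360680716
```

```bash
python3 -m inch '[[[0.08,-0.06,-0.3],[0,0,0],1],[[0.08,-0.06,-0.8],[0,0,0],1],[[0.08,-0.06,-1.4],[0,0,0],1],[[0.08,-0.06,-2],[0,0,0],1],[[0.08,-0.06,-2.5],[0,0,0],1],[[0.08,-0.06,-2.9],[0,0,0],1],[[0.08,-0.06,-3.2],[0,0,0],1],[[0.08,-0.06,-3.4],[0,0,0],1]]'
python3 -m inch '[[[0,0,-0.25],[0,0,0],1],[[0,0,-0.5],[0,0,0],1],[[0,0,-0.75],[0,0,0],1],[[0,0,-1],[0,0,0],1],[[0,0,-1.25],[0,0,0],1],[[0,0,-1.5],[0,0,0],1],[[0,0,-1.75],[0,0,0],1],[[0,0,-2],[0,0,0],1]]'
python3 - <<'E'
from h import *
s=get_image("scene");w=get_image("wrist")
F=[]
for i in range(6):
    get_image("top");q=read_state();F.append(q["force"])
print(np.mean(F,0),q["eef_pos"],q["eef_rot"],q["wrist_torque"])
A=cv2.resize(s[90:210,210:330],(400,400),interpolation=cv2.INTER_CUBIC)
B=cv2.resize(w[120:320,240:440],(400,400),interpolation=cv2.INTER_CUBIC)
save("on",np.hstack([A,B]))
E
```

```text
time: 18.5
eef_pos: [535.9, 211.3, 271.7]
eef_rot: [2.397, 2.031, 0.0]
force: [-0.3, 1.1, -9.7]
gripper_width: 11.2
time: 19.5
eef_pos: [535.9, 211.3, 251.9]
eef_rot: [2.397, 2.031, 0.001]
force: [-0.6, 0.9, -7.1]
gripper_width: 10.7
[-0.43475485  0.06102708 -6.71704127] [535.76757123 211.36167176 251.96705719] [2.39680468e+00 2.03091250e+00 2.71873570e-04] [-0.04086653  0.164099   -0.0138938 ]
```

View pics/on.png

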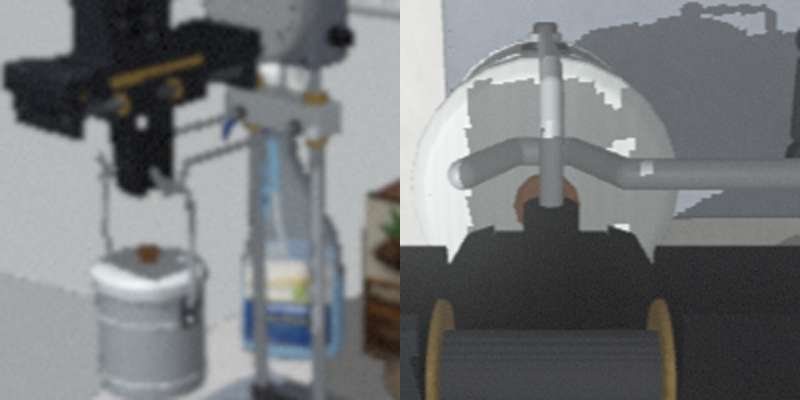

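The bar lies in the left seat between lip (458,172) and rise (610,165), and the load has dropped 2 N. I'll keep lowering.

```bash
python3 -m inch '[[[0,0,-0.25],[0,0,0],1],[[0,0,-0.5],[0,0,0],1],[[0,0,-0.75],[0,0,0],1],[[0,0,-1],[0,0,0],1],[[0,0,-1.25],[0,0,0],1],[[0,0,-1.5],[0,0,0],1],[[0,0,-1.75],[0,0,0],1],[[0,0,-2],[0,0,0],1]]'
python3 -m inch '[[[0,0,-0.25],[0,0,0],1],[[0,0,-0.5],[0,0,0],1],[[0,0,-0.75],[0,0,0],1],[[0,0,-1],[0,0,0],1],[[0,0,-1.25],[0,0,0],1],[[0,0,-1.5],[0,0,0],1],[[0,0,-1.75],[0,0,0],1],[[0,0,-2],[0,0,0],1]]'
python3 -m inch '[[[0,0,-0.2],[0,0,0],1],[[0,0,-0.4],[0,0,0],1],[[0,0,-0.6],[0,0,0],1],[[0,0,-0.8],[0,0,0],1],[[0,0,-0.9],[0,0,0],1],[[0,0,-1],[0,0,0],1],[[0,0,-1],[0,0,0],1],[[0,0,-1],[0,0,0],1]]'
python3 - <<'E'
from h import *
F=[]
for i in range(12):
    get_image("top");q=read_state();F.append(np.r_[q["force"],q["eef_pos"]])
print(np.mean(F,0),np.std(F,0))
E
```

```text
time: 20.9
eef_pos: [535.9, 211.4, 231.9]
eef_rot: [2.397, 2.031, 0.001]
force: [0.7, -0.6, -5.0]
gripper_width: 11.0
time: 21.9
eef_pos: [535.9, 211.4, 211.8]
eef_rot: [2.397, 2.031, 0.0]
force: [-0.3, -0.1, -1.1]
gripper_width: 10.4
time: 22.9
eef_pos: [535.8, 211.3, 201.9]
eef_rot: [2.397, 2.031, 0.0]
force: [0.5, -0.1, -1.8]
gripper_width: 10.9
[ 3.39025909e-01  3.63865136e-01 -1.09239238e+00  5.35832528e+02
  2.11330908e+02  2.01896737e+02] [0.4314846  0.5875919  0.50062088 0.0191002  0.01217856 0.03315246]
```

```bash
python3 -m inch '[[[0,0,-0.15],[0,0,0],1],[[0,0,-0.3],[0,0,0],1],[[0,0,-0.45],[0,0,0],1],[[0,0,-0.55],[0,0,0],1],[[0,0,-0.65],[0,0,0],1],[[0,0,-0.75],[0,0,0],1],[[0,0,-0.75],[0,0,0],1],[[0,0,-0.75],[0,0,0],1]]'
python3 - <<'E'
from h import *
F=[]
for i in range(30):
    get_image("top");q=read_state();F.append(np.r_[q["force"],q["eef_pos"]])
print(np.mean(F,0),np.std(F,0)/30**.5)
E
```

```text
time: 24.5
eef_pos: [535.8, 211.3, 194.4]
eef_rot: [2.397, 2.031, 0.0]
force: [0.5, 0.2, -0.0]
gripper_width: 10.9
[ 8.28103695e-01  5.74559014e-01 -1.40978988e-02  5.35783697e+02
  2.11317370e+02  1.94341528e+02] [0.07944942 0.09907671 0.08878792 0.00345259 0.00171684 0.00548952]
```

Vertical force is now -0.01±0.09 N, so the spring carries the whole weight. I'll relieve the small sideways force and drop the grip to 3 N, then look again.

```bash
python3 -m inch '[[[0.02,0.01,0],[0,0,0],1],[[0.04,0.02,0],[0,0,0],1],[[0.06,0.04,0],[0,0,0],1],[[0.06,0.04,0],[0,0,0],1],[[0.06,0.04,0],[0,0,0],1],[[0.06,0.04,0],[0,0,0],1],[[0.06,0.04,0],[0,0,0],1],[[0.06,0.04,0],[0,0,0],1]]' 3
python3 - <<'E'
from h import *
F=[]
for i in range(20):
    s=get_image("scene");q=read_state();F.append(np.r_[q["force"],q["eef_pos"]])
print(np.mean(F,0),np.std(F,0)/20**.5,q["time"],q["gripper_width"])
np.save("pre.npy",s)
E
```

```text
time: 27.0
eef_pos: [535.9, 211.5, 194.1]
eef_rot: [-2.397, -2.031, 0.002]
force: [-2.7, -2.9, -0.1]
gripper_width: 12.2
[-3.35590432e+00 -2.97317465e+00 -1.68639622e-02  5.36029941e+02
  2.11523643e+02  1.94134432e+02] [0.1640397  0.13489321 0.09720717 0.00639023 0.00685891 0.00450739] 28.0 11.591297577037876
```

```bash
python3 -m inch '[[[-0.02,-0.01,0],[0,0,0],1],[[-0.03,-0.02,0],[0,0,0],1],[[-0.045,-0.033,0],[0,0,0],1],[[-0.045,-0.033,0],[0,0,0],1],[[-0.045,-0.033,0],[0,0,0],1],[[-0.045,-0.033,0],[0,0,0],1],[[-0.045,-0.033,0],[0,0,0],1],[[-0.045,-0.033,0],[0,0,0],1]]' 3
python3 - <<'E'
from h import *
F=[]
for i in range(20):
    s=get_image("scene");q=read_state();F.append(np.r_[q["force"],q["eef_pos"]])
print(np.mean(F,0),np.std(F,0)/20**.5,q["time"],q["gripper_width"])
np.save("pre.npy",s)
E
```

```text
time: 29.0
eef_pos: [536.0, 211.4, 194.3]
eef_rot: [2.397, 2.031, 0.0]
force: [-2.4, -1.3, 0.6]
gripper_width: 11.4
[-2.21429797e+00 -1.52122586e+00 -1.98520044e-02  5.35973490e+02
  2.11433045e+02  1.94358179e+02] [0.11823176 0.11343367 0.12879236 0.00376676 0.00294191 0.00264175] 30.0 11.7042507268737
```

```bash
python3 -m inch '[[[-0.01,-0.01,0],[0,0,0],1],[[-0.02,-0.015,0],[0,0,0],1],[[-0.03,-0.02,0],[0,0,0],1],[[-0.03,-0.02,0],[0,0,0],1],[[-0.03,-0.02,0],[0,0,0],1],[[-0.03,-0.02,0],[0,0,0],1],[[-0.03,-0.02,0],[0,0,0],1],[[-0.03,-0.02,0],[0,0,0],1]]' 3
python3 - <<'E'
from h import *
F=[]
for i in range(10):
    s=get_image("scene");q=read_state();F.append(np.r_[q["force"],q["eef_pos"]])
print(np.mean(F,0),q["time"],q["gripper_width"])
np.save("pre.npy",s)
E
```

```text
time: 31.0
eef_pos: [535.8, 211.3, 194.4]
eef_rot: [2.397, 2.031, 0.001]
force: [0.4, -0.1, -0.2]
gripper_width: 11.8
[ 4.82134361e-01  5.05164296e-01 -8.50530924e-02  5.35795090e+02
  2.11273922e+02  1.94420711e+02] 31.5 11.817560029878711
```

```bash
python3 -m inch '[[[0,0,0],[0,0,0],1.2],[[0,0,0],[0,0,0],1.3],[[0,0,0],[0,0,0],1.5],[[0,0,0],[0,0,0],1.8],[[0,0,0],[0,0,0],2.2],[[0,0,0],[0,0,0],2.6],[[0,0,0],[0,0,0],2.8],[[0,0,0],[0,0,0],2.8]]' 3
python3 - <<'E'
from h import *
a=np.load("pre.npy");s=get_image("scene");w=get_image("wrist")
F=[]
for i in range(8):
    get_image("top");q=read_state();F.append(q["force"])
print(np.mean(F,0),q["gripper_width"])
c=lambda im:cv2.resize(im[90:230,200:320],(350,408),interpolation=cv2.INTER_CUBIC)
save("rel",np.hstack([c(a),c(s)]))
# vertical shift of canister between pictures
A=cv2.cvtColor(a,6)[160:230,225:285].astype(np.float32);B=cv2.cvtColor(s,6)[160:230,225:285].astype(np.float32)
print(cv2.phaseCorrelate(A,B,cv2.createHanningWindow((60,70),cv2.CV_32F)))
E
```

```text
time: 32.5
eef_pos: [535.6, 211.2, 194.3]
eef_rot: [-2.397, -2.031, 0.0]
force: [0.5, 0.7, 0.8]
gripper_width: 27.5
[-0.03534412 -0.18034069  0.18594424] 28.123605187527396
((0.0905911826254453, 0.6713162879242773), 0.7731130736845511)
```

View pics/rel.png

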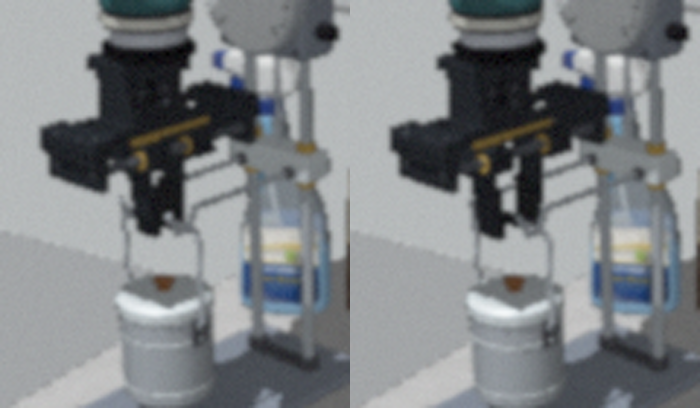

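The fork sank only about 1.5 mm (0.67 px) on release and the canister hangs from both hooks. Withdrawing straight up, then back.

```bash
python3 -m inch '[[[0,0,0.3],[0,0,0],2.8],[[0,0,0.8],[0,0,0],2.8],[[0,0,1.5],[0,0,0],2.8],[[0,0,2.4],[0,0,0],2.8],[[0,0,3.4],[0,0,0],2.8],[[0,0,4.6],[0,0,0],2.8],[[0,0,6],[0,0,0],2.8],[[0,0,7.5],[0,0,0],2.8]]'
python3 -m inch '[[[0,0,2],[0,0,0],2.8],[[0,0,4],[0,0,0],2.8],[[-1.5,0.25,5],[0,0,0],2.8],[[-3.5,0.6,5.5],[0,0,0],2.8],[[-6,1,6],[0,0,0],2.8],[[-8,1.3,6],[0,0,0],2.8],[[-9.5,1.6,6],[0,0,0],2.8],[[-10,1.6,6],[0,0,0],2.8]]'
python3 - <<'E'
from h import *
import time
ims=[get_image("scene")]
for i in range(20): ims.append(get_image("scene"))
g=[cv2.cvtColor(i,6)[150:240,225:290].astype(np.float32) for i in ims]
print([np.round(cv2.phaseCorrelate(g[0],x,cv2.createHanningWindow((65,90),cv2.CV_32F))[0],2).tolist() for x in g[2::3]])
s=ims[-1];save("fin",np.hstack([cv2.resize(s[30:250,190:350],(436,600)),cv2.resize(get_image("top"),(360,225)).repeat(1,0) if 0 else cv2.copyMakeBorder(cv2.resize(get_image("top"),(360,225)),0,375,0,0,0)]))
print(read_state()["force"])
E
```

```text
time: 34.0
eef_pos: [535.6, 211.2, 270.5]
eef_rot: [2.397, 2.031, 0.0]
force: [0.6, -0.7, -0.9]
gripper_width: 28.3
time: 35.0
eef_pos: [434.4, 227.4, 329.1]
eef_rot: [-2.396, -2.032, 0.0]
force: [0.4, -0.3, 0.2]
gripper_width: 28.3
[[0.04, -0.07], [0.02, 0.04], [-0.01, 0.01], [-0.0, -0.08], [0.01, -0.06], [0.02, -0.01], [0.03, -0.08]]
[ 1.05825558  0.48958387 -0.03250523]
```

No views are left, so I'll check by numbers: the knob's height and position, and whether the other objects moved since the start.

```bash
python3 - <<'E'
from h import *
S=camera_model("scene");T=camera_model("top");s=get_image("scene");t=get_image("top")
e=np.array([537.5,210.9,207-54-3])
def kb(im,c,r=14):
    x,y=(np.array(c)-r).astype(int);m=cv2.inRange(cv2.cvtColor(im[y:y+2*r,x:x+2*r],cv2.COLOR_RGB2HSV),(2,90,30),(22,255,255))
    n,l,st,ce=cv2.connectedComponentsWithStats(m);
    if n<2:return None
    i=1+np.argmax(st[1:,4]);return ce[i]+[x,y],st[i,4]
ps,pt=kb(s,proj(S,e)[0]),kb(t,proj(T,e)[0]);print(ps,pt,proj(S,e),proj(T,e))
if ps and pt: print("knob",tri(T,pt[0],S,ps[0]))
a=np.load("t.npy")
for n,(u,v) in dict(muga=(236,276),mugb=(284,268),tamper=(291,151),shaker=(410,249)).items():
    A,B=[cv2.cvtColor(i,6)[v-20:v+20,u-20:u+20].astype(np.float32) for i in(a,t)]
    print(n,np.round(cv2.phaseCorrelate(A,B,cv2.createHanningWindow((40,40),cv2.CV_32F)),2) if 0 else cv2.phaseCorrelate(A,B,cv2.createHanningWindow((40,40),cv2.CV_32F)),abs(A-B).mean())
E
```

```text
(array([255.9375, 186.75  ]), np.int32(16)) (array([224.57692308, 199.03846154]), np.int32(26)) [[256.4650601  185.07366462]] [[224.22933475 197.25894931]]
knob (array([533.97062265, 210.45841004, 146.79196976]), np.float64(0.6520333959237833))
muga ((0.43101185158414523, -0.17873655178786407), 0.8520832228660583) 6.3724294
mugb ((0.2539431459889556, -0.18832434705184298), 0.7334139704704284) 13.954717
tamper ((-0.15035363540951252, -0.030014135147354182), 0.7903154054284096) 8.819106
shaker ((-0.11364691374655678, -0.0300611523206733), 0.9528404987603426) 2.387112
```

```bash
python3 -c "
from bench import *
print(hand_in())"
```

```text
the job is handed in; nothing more can be done
None
```

The canister is hanging by its bail on the scale, I let go with the spring carrying its weight, and the job is handed in at about 36 s of the 72 s allowed.

I swung the bail upright while the canister stayed standing, pressing down about 6 N at the top of the swing. I then carried it by the sleeve to the hooks and lowered it until the wrist felt no weight. The canister weighs about 8.6 N, and the fork sank about 70 mm of its 92 mm travel.

**Last checks:**
- **Force before letting go:** the vertical force was −0.09 N, and −0.01 to −0.02 N in longer averages just before. Sideways force was about 0.5 N on each axis.
- **Movement on release:** the canister shifted 0.67 pixels, which is about 1.5 mm down, so the balance was not perfectly exact.
- **Hanging still:** over 1 s of pictures after I withdrew, the canister moved less than 0.1 pixel. The knob is at a height of about 147 mm, which puts the underside about 40 mm above the table and 25 mm above the foot plate.
- **Mugs, tamper and shaker:** in the top view they shifted at most 0.5 pixel compared with the start. I put that down to changed shadows.

**Not fully checked:**
- **Final picture:** I had used all my picture views, so I checked the final state only by numbers.
- **Right-hand hook:** the hand hid it in the close-up. I saw it carrying the bail only in the scene view after release.
- **Sideways nudge:** while I was easing off the sideways force, one move overshot to about 4.5 N. I corrected it before letting go.

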